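Wedge the rocking bust plinth

TASK

The plinth with the creature bust rocks because the foot at one corner is too short. Push the loose wooden wedge, thin end first, under that short foot until it is snug and carries the corner, then press down firmly with the fingertips on the plinth's top above that foot to feel that it no longer rocks (push the wedge in further if it still does), and leave the plinth standing level and steady on the wedge. Only push and press: pinch, ram or pick up nothing, and leave the plinth and the other things on the bench where they are.

Things in the scene. Friction and masses are not known exactly. Their poses are not given: they have to be found in the camera images.
- plinth: Square plinth, dark grey sides, pale top; dark horned bust fixed near its middle (120 mm wide, to 225 mm high), grey boulder opposite the short foot; 2 kg. Origin: its centre at bench level; x, y along its sides, z up. Top 220 x 220 mm, flat, 70 mm high; underside 22 mm high. Round rubber feet, 20 mm wide at the bottom, at x, y = +-85 mm; the one at +x, -y is short, the others stand on the bench.
- press_corner (a point): Point on the plinth's top (70 mm above the bench when level), straight above the short foot's centre, 25 mm in from both edges: the place to press (within about 15 mm of it). Unwedged, the plinth stands level by itself, but tips down here when pressed with more than about 4 N; test with 10 N or so. The corner is free of the bust and boulder.
- short_foot_place (a point): Point at bench level straight below the centre of the short foot (20 mm wide at its bottom, so the edge that the wedge meets is 10 mm from here towards the plinth's -y side). Its gap above the bench is 5 to 10 mm, unknown and different each time. Push the wedge along the plinth's +y.
- wedge: Loose brown wooden wedge, 130 mm long, 56 mm wide, 60 g, tapering evenly from 16 mm thick at its butt to 3 mm at its thin end (1 mm per 10 mm). Lies flat beside the plinth's -y side, thin end roughly towards the short foot. Origin: centre of its underside; x to the thin end, z up. Slides at under 1 N until it jams snug under the foot and stays; over about 6 N then shoves the plinth along.
- wedge_tip (a point): Middle of the wedge's thin end, at bench level (65 mm from its origin).
- wedge_butt (a point): Middle of the wedge's flat butt end, the face to push, half-way up (8 mm above the bench, 65 mm behind its origin).
- gas_torch: Bystander: upright yellow gas torch canister, 64 mm across, 195 mm high with its brass burner. Origin: centre of its underside.
- paint_jar: Bystander: round jar of green paint with white lid, 62 mm across, 75 mm high. Origin: centre of its underside.
- screwdriver: Bystander: screwdriver with orange handle, 150 mm long, lying on the bench beside the plinth. Origin: middle of its length, at bench level; x along it to its tip.
Not all that is in view belongs to the job. There is more than one size of the wedge; the job needs the smallest.

How it is judged:
On the way, in this order (a step that is already met when the one before it is completed fails the run):
1. the thin end of the wedge is under the short foot (y of wedge_tip in the frame of plinth above -0.09 m and x of wedge_tip in the frame of plinth between 0.065 and 0.105 m), for 0.1 s.
2. the fingers press the top above the short foot with more than 6 N and the plinth stays level on the wedge (contact force between the fingers and plinth above 6 N and x of the grasp point in the frame of plinth above 0.065 m and y of the grasp point in the frame of plinth below -0.065 m and z of the grasp point in the frame of plinth above 0.07 m and contact force between wedge and plinth above 2 N and angle between plinth's own z axis and vertical below 0.012 rad), for 0.1 s.
At the end, for the whole second after the job is handed in: The corner was pressed with over 6 N and stayed level (0.012 rad). The wedge lies under the short foot (thin end past its outer edge, within 20 mm of its middle sideways) and carries it; the plinth is level within 0.012 rad, at rest and within 20 mm of its place (all of step 1 and contact force between wedge and plinth above 0.2 N and angle between plinth's own z axis and vertical below 0.012 rad and linear speed of each of plinth, wedge below 0.01 m/s and distance of plinth from where it was at the start of the episode below 0.02 m); the robot touches nothing.
It fails at once if the wedge is lifted off the bench (height (world z) of wedge above 0.012 m or angle between wedge's own z axis and vertical above 0.2 rad).
It fails at once if the plinth is lifted or tipped (height (world z) of plinth above 0.01 m or angle between plinth's own z axis and vertical above 0.13 rad).
It fails at once if the plinth is shoved more than 25 mm from its place (distance of plinth from where it was at the start of the episode above 0.025 m).
It fails at once if the gas torch, paint jar or screwdriver is moved more than 15 mm (distance of any of gas_torch, paint_jar, screwdriver from where it was at the start of the episode above 0.015 m).
It fails at once if the wedge is pinched or rammed with more than 22 N (contact force between wedge and the fingers above 22 N).
It also fails if it takes over 53 s, if anything falls off the work surface, if the arm or the gripper's body presses on something with over 40 N, if the wrist force passes 120 N, or if a joint passes its speed limit or range.

ROBOT

A 7-joint arm with a two-finger parallel gripper is mounted at the origin on the work surface. World frame = base frame: x ahead of the robot, y to its left, z up, the work surface at z = 0. Lengths are in m, angles in rad, forces in N, time in s.
With the tool pointing down it reaches from about 0.4 to 0.85 m from the base axis. Payload 10.4 kg.
Tool frame: the origin (TCP) lies at the very end of the fingers, on their centre line; the grasp point (between the pads) lies 19 mm behind it (manip.grip_point_offset is the z of the grasp point in the tool frame, in m); z points along the fingers, y is the direction in which the jaws open and shut (so a half turn about z gives the same grasp; the last joint's range is limited). The gripper opens to 85 mm and grips with 20 to 120 N. Pads are 22 mm wide; open, the fingers measure 114 mm over their backs; the gripper's body (76 mm by 85 mm) begins 54 mm behind the grasp point. The pads swing forward as they close: fully open they stand 13 mm farther back than shut.
Start: joints at [-1.162, 0.332, -0.065, 1.46, 0.022, 1.35, -0.088], TCP at [0.262, 0.568, 0.231] pointing down, gripper open.
Joint ranges: [-2.6, 2.6], [-0.5, 2.12], [-1.47, 1.34], [0.16, 2.42], [-1.27, 4.41], [0.06, 2.06], [-2.6, 2.6]. Speed limits (rad/s): [2.22, 2.22, 2.79, 2.79, 3.14, 3.14, 3.14].

INTERFACE

Orientations are given as a unit quaternion [x, y, z, w].
In Python, from workcell import manip, camera, get_calibration, hand_in gives the robot as it stands.
- The arm moves only by the shell command python3 -m pendant 'ROWS' [FORCE]. ROWS is JSON, a list of rows, each a list of 5 numbers: the shift along the tool's x, y, z in units of 40 mm (1.0 is 40 mm), then the turn about the tool's z in units of 6 degrees (1.0 is 6 degrees), then the closure, from 0 (fully open) to 1 (shut). A call has 1 to 5 rows; each row is the pose to reach, as a shift and turn from the pose commanded when the call began, along the tool's axes at that moment; what a row does not reach only later rows make up. A row lasts 1/8 s, in which the tool goes at most 62.5 mm and 10.7 degrees, less where a joint would pass 70% of its speed; a pose out of reach is approached as far as the arm can. A call with a gripper value outside its range is refused whole. The fingers move at their own pace and stop on an object; FORCE is the grip in N (left out, the last holds). Time passes only in rows, so rows that repeat a pose let the fingers close. It gives the time, the measured TCP pose, the force and the opening at its end, in the units of the state.
- manip.get_obs(): the state, without advancing time (a new reading comes with each control period).
- camera(name): name is "scene" or "top" or "wrist"; returns (picture, depth): 420x560x3 uint8, red, green, blue; 420x560 float32, m along the optical axis (not along the pixel's ray), 0 where there is no reading.
- get_calibration(name): a dict with "vfov" (degrees; the focal length in pixels is half the picture's height over the tangent of half this angle, whatever the lens; pixels are square), "cx", "cy" (the principal point, pixels), "position" and "rotation" of the camera in the world. Camera axes: x right, y down, z forward; pixel columns grow to the right and rows downward; lengths in m; the calibration is good to about 2 mm. A picture is of the moment at which its call begins: read the wrist's pose just before it. get_calibration takes no time and is no camera call; for the wrist camera it gives the pose at the moment of the call.
- hand_in(): hands the job in, once; it reports no verdict.
The state is a dict: "clock": time; "joint_pos": joint angles; "joint_velocities": joint speeds; "tau": joint torques, N m; "position": TCP position; "ee_rot": TCP orientation; "ft_force": force on the tool from outside, world axes, zero at the start; "torque": the same for the moment, N m; "grip_width": opening from 0.0 (shut) to 1.0 (fully open).
Only numpy, scipy, OpenCV 4.12 (cv2) and the standard library are available. Lean on these libraries where they do the work, as an engineer would, in place of code of your own. Each camera call takes 0.05 s, during which the arm holds its last target.

## Working session

There is one attempt and no reset: what is moved stays moved. The work goes in short steps, Python scripts to look and compute and a shell command to move; the robot and the scene stay as the last step left them, time stands still between calls to the robot, and variables do not carry over. Pictures are saved under pics/ and viewed, and the job is handed in when it is done.

```bash
ls; mkdir -p pics; cat > h.py <<'E'
import numpy as np, cv2
from workcell import manip, camera, get_calibration
def snap(n,f):
    c=get_calibration(n); p,d=camera(n); cv2.imwrite('pics/'+f+'.png',p[:,:,::-1]); np.savez('pics/'+f+'.npz',p=p,d=d,vfov=c['vfov'],cx=c['cx'],cy=c['cy'],pos=c['position'],rot=c['rotation']); return p,d,c
def load(f): 
    z=np.load('pics/'+f+'.npz'); return z['p'],z['d'],dict(vfov=float(z['vfov']),cx=float(z['cx']),cy=float(z['cy']),position=z['pos'],rotation=z['rot'])
def R(c):
    r=np.array(c['rotation'],float)
    if r.shape==(3,3): return r
    from scipy.spatial.transform import Rotation as S
    return S.from_quat(r).as_matrix()
def onplane(c,u,v,z):
    f=210/np.tan(np.radians(c['vfov'])/2)
    d=R(c)@np.array([(u-c['cx'])/f,(v-c['cy'])/f,1.]); o=np.array(c['position'],float)
    return o+d*(z-o[2])/d[2]
def cloud(c,d):
    f=210/np.tan(np.radians(c['vfov'])/2)
    v,u=np.mgrid[0:d.shape[0],0:d.shape[1]]
    P=np.stack([(u-c['cx'])/f*d,(v-c['cy'])/f*d,d],-1)
    return P@R(c).T+np.array(c['position'],float)
E
python3 - <<'E'
from h import *
print(manip.get_obs(), manip.grip_point_offset)
for n in ("scene","top","wrist"):
    p,d,c=snap(n,n+'0'); print(n,c)
E
```

```text
pics
{'clock': 0.0, 'joint_pos': array([-1.16159366,  0.33286826, -0.06469572,  1.46098074,  0.02157937,
        1.34991945, -0.08854786]), 'joint_velocities': array([ 0.00122425, -0.00142608, -0.00080932,  0.0005246 ,  0.00038206,
        0.00017233, -0.00060704]), 'tau': array([-2.07289268e-04, -6.25451303e+01,  4.87621897e-02, -3.91600013e+01,
        1.61137880e-02,  9.92088433e-03,  4.44025488e-06]), 'position': array([0.26140278, 0.56726778, 0.23049936]), 'ee_rot': array([ 2.14244774e-01,  9.76779724e-01, -7.28584664e-04, -1.32862980e-04]), 'ft_force': array([0.25698652, 0.34059998, 1.06830617]), 'torque': array([-0.01316209,  0.05188567,  0.0094713 ]), 'grip_width': 0.999536109395453} -0.0187
scene {'vfov': 44.51012770218184, 'cx': 283.3772055925221, 'cy': 206.51002622027468, 'position': array([ 1.43579822, -0.02810822,  0.97632883]), 'rotation': array([ 0.66142564,  0.65496574, -0.26128441, -0.25547299])}
top {'vfov': 42.420529259893975, 'cx': 277.5778722527073, 'cy': 212.88475160530209, 'position': array([ 0.37493911, -0.05457399,  1.31378253]), 'rotation': array([ 0.70693416, -0.70156781,  0.06381063, -0.06304687])}
wrist {'vfov': 58.873599749287344, 'cx': 278.51113099150365, 'cy': 216.9103754309785, 'position': array([0.18773231, 0.60255925, 0.37299449]), 'rotation': array([0.83066806, 0.53221824, 0.08717413, 0.13832931])}
```

View pics/scene0.png

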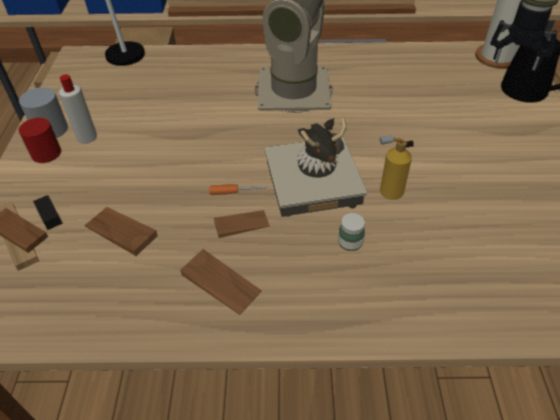

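View pics/top0.png

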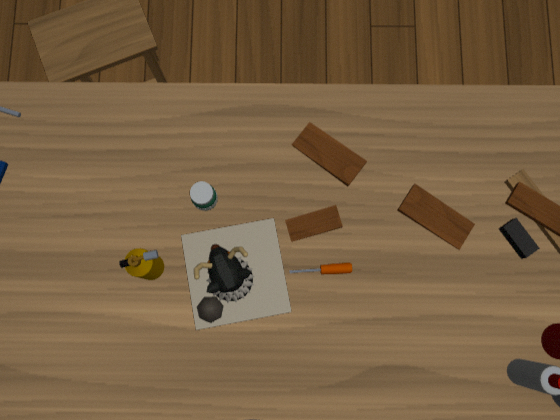

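View pics/wrist0.png

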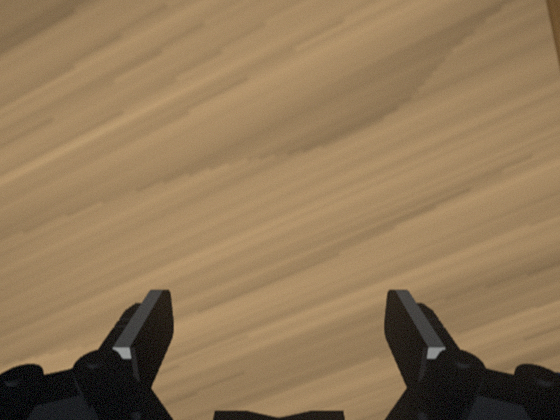

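The top view shows four brown wedge-like blocks, at (314,223), (329,154), (436,216) and (540,210). The one at (314,223) is the smallest and lies beside the plinth corner opposite the boulder at (210,309). The short foot should therefore be near (262,233). I'll enlarge that area and measure it.

```bash
python3 - <<'E'
from h import *
p,d,c=load('top0')
cv2.imwrite('pics/crop1.png',cv2.resize(p[120:340,160:460,::-1],None,fx=2.6,fy=2.6,interpolation=cv2.INTER_CUBIC))
P=cloud(c,d)
hsv=cv2.cvtColor(p,cv2.COLOR_RGB2HSV)
print('hsv wedge',hsv[223,314],hsv[154,329],'bench',hsv[180,260],'top',hsv[240,210],hsv[300,270])
# plinth top by height
z=P[...,2]
print('z top',z[240,210],z[300,270],z[223,314],z[154,329],'bench',z[180,260])
E
```

```text
hsv wedge [ 13 166  97] [ 14 177  95] bench [ 17 105 138] top [ 21  41 149] [ 22  39 151]
z top 0.06994203536066879 0.06886224854929868 0.008336265410225696 0.009862613413600396 bench -0.0024948830309243775
```

View pics/crop1.png

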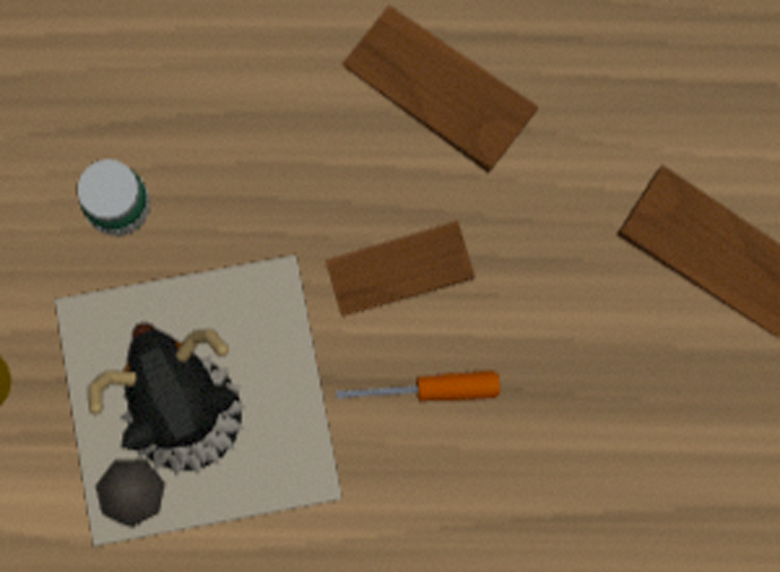

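The crop confirms that the small wedge at (400,268) is the one to use, with its left end facing the free plinth corner at (297,256). The boulder is diagonally opposite that corner, and the screwdriver lies at (420,385). Next I'll measure the poses.

```bash
cat >> h.py <<'E'
def big(m,near):
    n,l,s,ce=cv2.connectedComponentsWithStats(m.astype(np.uint8)); k=l[near[1],near[0]]
    return (l==k)
def rect(m):
    c=max(cv2.findContours(m.astype(np.uint8),cv2.RETR_EXTERNAL,cv2.CHAIN_APPROX_NONE)[0],key=cv2.contourArea)
    return cv2.boxPoints(cv2.minAreaRect(c)),c
E
python3 - <<'E'
from h import *
p,d,c=load('top0')
hsv=cv2.cvtColor(p,cv2.COLOR_RGB2HSV).astype(int); P=cloud(c,d); z=P[...,2]
m=big((hsv[...,1]<65)&(z>0.055)&(z<0.085),(210,240))
def quad(m,zz):
    _,cc=rect(m); h=cv2.convexHull(cc); 
    X=np.array([onplane(c,u,v,zz)[:2] for u,v in h[:,0]],np.float32)
    (cx,cy),(w,hh),a=cv2.minAreaRect(X); 
    return (cx,cy),(w,hh),a,cv2.boxPoints(((cx,cy),(w,hh),a))
print('plinth',quad(m,0.07), m.sum())
for nm,s in (('w',(314,223)),('w2',(329,154)),('w3',(436,216))):
    w=big((hsv[...,1]>135)&(hsv[...,2]<125)&(z<0.04),s)
    print(nm,quad(w,0.009),w.sum())
    Q=P[w]; A=np.c_[Q[:,:2],np.ones(len(Q))]; print(np.linalg.lstsq(A,Q[:,2],rcond=None)[0])
for nm,s,zz in (('jar',(203,188),.075),('handle',(335,269),.015),('torch',(150,268),.12)): print(nm,onplane(c,*s,zz))
for u,v in ((291,270),(352,268)): print('sd',onplane(c,u,v,.012))
E
```

```text
plinth ((0.4615536332130432, 0.04119937866926193), (0.21892516314983368, 0.21871329843997955), 11.000096321105957, array([[ 0.3332358 ,  0.12766019],
       [ 0.37496865, -0.08703467],
       [ 0.58987147, -0.04526143],
       [ 0.5481386 ,  0.16943343]], dtype=float32)) 6529
w ((0.5872183442115784, -0.14293265342712402), (0.05735165253281593, 0.13196314871311188), 17.645748138427734, array([[ 0.5398907 , -0.0887481 ],
       [ 0.5798928 , -0.21450226],
       [ 0.634546  , -0.19711721],
       [ 0.5945439 , -0.07136305]], dtype=float32)) 1215
[ 0.04276424 -0.08486514 -0.02768039]
w2 ((0.7651951313018799, -0.1811065375804901), (0.17658179998397827, 0.08087639510631561), 53.75560760498047, array([[ 0.6803813 , -0.22840506],
       [ 0.7456083 , -0.27622166],
       [ 0.85000896, -0.13380802],
       [ 0.78478193, -0.08599141]], dtype=float32)) 2124
[-0.04366664 -0.08659981  0.03075059]
w3 ((0.6066448092460632, -0.44279801845550537), (0.17665547132492065, 0.08148321509361267), 56.10957336425781, array([[ 0.52357286, -0.4934016 ],
       [ 0.5912126 , -0.53883713],
       [ 0.68971676, -0.39219445],
       [ 0.62207705, -0.3467589 ]], dtype=float32)) 2276
[0.06761672 0.06951615 0.00297825]
jar [0.65787401 0.12030595 0.075     ]
handle [ 0.47529844 -0.19362323  0.015     ]
torch [0.46628744 0.22476287 0.12      ]
sd [ 0.47233464 -0.08833679  0.012     ]
sd [ 0.47823605 -0.23479923  0.012     ]
```

```bash
cat >> h.py <<'E'
from scipy.spatial.transform import Rotation as S
PC=np.array([0.4616,0.0412]); PYAW=np.radians(11.0)
ex=np.array([np.cos(PYAW),np.sin(PYAW)]); ey=np.array([-ex[1],ex[0]])
def toP(w): r=np.array(w)[:2]-PC; return r@ex,r@ey
def frP(x,y): return PC+x*ex+y*ey
def go(x,y,z,toolx_deg=None):
    o=manip.get_obs(); M=S.from_quat(o['ee_rot']).as_matrix(); t=np.r_[frP(x,y),z]
    dl=M.T@(t-o['position'])/0.04; a=np.degrees(np.arctan2(M[1,0],M[0,0]))
    tn=None if toolx_deg is None else -((toolx_deg-a+180)%360-180)/6
    print('t',o['clock'],'pos',o['position'].round(4),'P',np.round(toP(o['position']),4),'yaw',a.round(2),'F',o['ft_force'].round(2),'grip',o['grip_width'],'\nrow',dl.round(2),'turn',tn)
E
python3 -c "
from h import *
print(toP((.5672,-.0801)),toP((.6072,-.2058)),frP(.085,-.085)); go(.09,-.305,.30,101)"
```

```text
(np.float64(0.08051469943289846), np.float64(-0.13922080726396477)) (np.float64(0.09579509605197326), np.float64(-0.2702437040383979)) [ 0.56125708 -0.02601955]
t 0.15 pos [0.2615 0.5674 0.2307] P [-0.0961  0.5547] yaw 155.26 F [-0.3  -0.05  0.09] grip 1.0006799981752084 
row [-16.33 -14.73  -1.72] turn 9.043209281483579
```

```bash
python3 -m pendant '[[-1,-1,-2,1,0.7],[-3,-3,-2,3,0.7],[-4.2,-3.8,-2,5,0.7],[-5.3,-4.8,-2,7,0.7],[-6.4,-5.7,-2,9,0.7]]'; python3 -c "
from h import *
go(.09,-.305,.10,101)"
```

```text
clock: 0.78
position: [0.3742, 0.3049, 0.3095]
ee_rot: [0.602, 0.798, 0.0, -0.0]
ft_force: [0.7, 0.3, 0.3]
grip_width: 0.298
t 0.775 pos [0.3742 0.3049 0.3095] P [-0.0355  0.2756] yaw 105.94 F [0.68 0.33 0.3 ] grip 0.2976137216372549 
row [-14.73   1.87   5.23] turn 0.8231816236086521
```

```bash
python3 -m pendant '[[-1.5,0.2,0,0,0.7],[-3,0.5,0,0,0.7],[-4.5,0.8,0,0,0.7],[-6,1,0,0,0.7],[-7.5,1.2,0,0,0.7]]'; python3 -m pendant '[[-1.5,0.2,0,0,0.7],[-3,0.3,0,0,0.7],[-4.5,0.4,0.5,0,0.7],[-5.5,0.4,1.5,0,0.7],[-5.5,0.4,1.5,0,0.7]]'; python3 -c "
from h import *
go(.09,-.305,.10,101)"
```

```text
clock: 1.4
position: [0.5043, 0.0305, 0.3093]
ee_rot: [0.6, 0.8, 0.0, 0.0]
ft_force: [0.3, 1.2, -0.7]
grip_width: 0.298
clock: 2.02
position: [0.579, -0.1776, 0.2457]
ee_rot: [0.602, 0.799, -0.002, -0.002]
ft_force: [-1.2, -0.4, 0.7]
grip_width: 0.299
t 2.025 pos [ 0.579  -0.1776  0.2457] P [ 0.0735 -0.2372] yaw 105.98 F [-1.2  -0.38  0.69] grip 0.2990494159447967 
row [-1.73  0.29  3.64] turn 0.8299706503997489
```

```bash
python3 -m pendant '[[-1,0.2,0.5,0.83,0.7],[-1.7,0.3,1.5,0.83,0.7],[-1.7,0.3,2.6,0.83,0.7],[-1.7,0.3,3.6,0.83,0.7],[-1.7,0.3,3.6,0.83,0.7]]'; python3 -c "
from h import *
go(.09,-.305,.004,101)
p,d,c=snap('wrist','wrist1')
snap('scene','scene1')"
```

```text
clock: 2.65
position: [0.6103, -0.2342, 0.103]
ee_rot: [0.633, 0.774, -0.001, -0.002]
ft_force: [0.2, 0.8, 0.2]
grip_width: 0.299
t 2.65 pos [ 0.6103 -0.2342  0.103 ] P [ 0.0935 -0.2987] yaw 101.38 F [0.23 0.84 0.16] grip 0.2992339807081805 
row [-0.16 -0.08  2.47] turn 0.06398962200201197
```

View pics/wrist1.png

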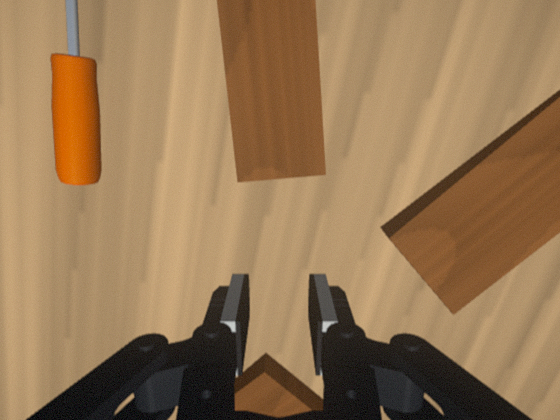

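View pics/scene1.png

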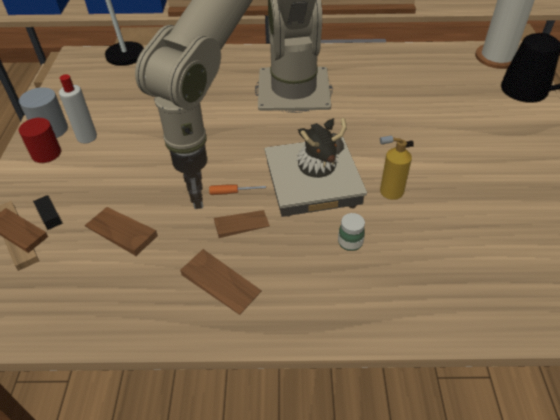

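The wrist view shows the wedge butt spanning (238,181) to (325,175), ahead of the finger gap at columns 248–308. The screwdriver at (76,120) and the large wedge at (390,230) are clear of the path. I'll cross-check the butt position.

```bash
python3 -c "
from h import *
p,d,c=load('wrist1')
for q in ((238,181),(325,175)): X=onplane(c,*q,.016); print(X,toP(X))
go(.090,-.305,.005,101)"
```

```text
[ 0.58077551 -0.21080306  0.016     ] (np.float64(0.06890147312547446), np.float64(-0.27011281510002266))
[ 0.63364809 -0.19616292  0.016     ] (np.float64(0.12359610067980863), np.float64(-0.265830218895578))
t 2.75 pos [ 0.6124 -0.2358  0.107 ] P [ 0.0952 -0.3006] yaw 101.36 F [-0.19 -0.18  1.32] grip 0.3038633290527225 
row [-0.11 -0.13  2.55] turn 0.05930258571381349
```

```bash
python3 -m pendant '[[-0.1,-0.08,1.2,0.06,0.7],[-0.1,-0.08,2.2,0.06,0.7],[-0.1,-0.08,2.5,0.06,0.7],[-0.1,-0.08,2.52,0.06,0.7]]'; python3 -c "
from h import *
go(.090,-.25,.005,101)"
```

```text
clock: 3.25
position: [0.6102, -0.2408, 0.0061]
ee_rot: [0.636, 0.771, 0.0, 0.001]
ft_force: [-0.3, 1.0, 0.6]
grip_width: 0.3
t 3.25 pos [ 0.6102 -0.2408  0.0061] P [ 0.0921 -0.3052] yaw 100.97 F [-0.25  1.02  0.57] grip 0.30004276125537865 
row [ 1.38 -0.05  0.03] turn -0.004714715338318835
```

```bash
python3 -m pendant '[[0.3,0,0,0,0.7],[0.6,0,0,0,0.7],[0.9,0,0,0,0.7],[1.15,0,0,0,0.7],[1.4,0,0,0,0.7]]'; python3 -c "
from h import *
go(.090,-.20,.005,101)
snap('wrist','wrist2')"
```

```text
clock: 3.88
position: [0.5985, -0.185, 0.0046]
ee_rot: [0.636, 0.771, 0.0, 0.0]
ft_force: [-0.4, -0.9, 1.5]
grip_width: 0.301
t 3.875 pos [ 0.5985 -0.185   0.0046] P [ 0.0912 -0.2482] yaw 100.96 F [-0.42 -0.9   1.53] grip 0.30058502438818635 
row [ 1.2  -0.03 -0.01] turn -0.006679102495572427
```

View pics/wrist2.png

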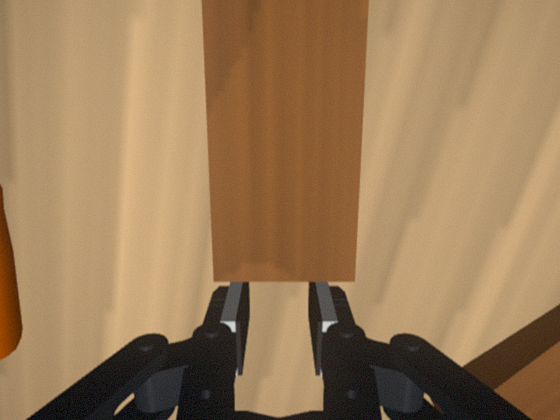

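The wrist view shows the butt edge square against both fingers, spanning (213,281) to (355,281), so the wedge is now aligned. I'll go on pushing in short steps.

```bash
python3 -c "
from h import *
p,d,c=load('wrist2')
for q in ((213,281),(355,281)): X=onplane(c,*q,.016); print(X,toP(X))
";python3 -m pendant '[[0.2,0,0,0,0.7],[0.4,0,0,0,0.7],[0.55,0,0,0,0.7],[0.7,0,0,0,0.7],[0.7,0,0,0,0.7]]'; python3 -c "
from h import *
go(.090,-.20,.005,101)"
```

```text
[ 0.57252403 -0.17833684  0.016     ] (np.float64(0.06699643954059582), np.float64(-0.236668637270215))
[ 0.62763292 -0.16764921  0.016     ] (np.float64(0.12313212395957261), np.float64(-0.2366926377198774))
clock: 4.55
position: [0.5932, -0.1575, 0.0044]
ee_rot: [0.636, 0.772, 0.0, -0.0]
ft_force: [-0.1, 0.5, -0.2]
grip_width: 0.301
t 4.55 pos [ 0.5932 -0.1575  0.0044] P [ 0.0913 -0.2202] yaw 100.99 F [-0.14  0.46 -0.16] grip 0.301082164042249 
row [ 0.5  -0.03 -0.02] turn -0.0013265021492638123
```

```bash
for i in 1; do python3 -m pendant '[[0.08,0,0,0,0.7],[0.16,0,0,0,0.7],[0.16,0,0,0,0.7]]'; python3 -m pendant '[[0.08,0,0,0,0.7],[0.16,0,0,0,0.7],[0.16,0,0,0,0.7]]';done; python3 -c "
from h import *
go(.090,-.20,.005,101)"
```

```text
clock: 4.92
position: [0.592, -0.1516, 0.0044]
ee_rot: [0.636, 0.771, 0.0, -0.0]
ft_force: [0.3, -0.6, 0.8]
grip_width: 0.303
clock: 5.3
position: [0.5908, -0.1452, 0.0044]
ee_rot: [0.636, 0.772, 0.0, -0.0]
ft_force: [1.2, 0.5, -0.7]
grip_width: 0.296
t 5.3 pos [ 0.5908 -0.1452  0.0044] P [ 0.0913 -0.2076] yaw 100.98 F [ 1.2   0.48 -0.65] grip 0.29642096920495425 
row [ 0.19 -0.03 -0.01] turn -0.0032841548706699086
```

```bash
python3 -m pendant '[[0.08,0,0,0,0.7],[0.16,0,0,0,0.7],[0.16,0,0,0,0.7]]'|grep -E "pos|ft"; python3 -m pendant '[[0.08,0,0,0,0.7],[0.16,0,0,0,0.7],[0.16,0,0,0,0.7]]' |grep -E "pos|ft"; python3 -c "
from h import *
go(.090,-.20,.005,101)"
```

```text
position: [0.5896, -0.1389, 0.0044]
ft_force: [-0.4, -0.1, 0.4]
position: [0.5884, -0.1326, 0.0044]
ft_force: [-0.7, 0.1, -0.2]
t 6.05 pos [ 0.5884 -0.1326  0.0044] P [ 0.0913 -0.1948] yaw 100.98 F [-0.68  0.06 -0.21] grip 0.30002890046451436 
row [-0.13 -0.03 -0.01] turn -0.0038405793701959587
```

```bash
python3 -m pendant '[[0.05,0,0,0,0.7],[0.1,0,0,0,0.7],[0.1,0,0,0,0.7]]'|grep -E "pos|ft"; python3 -m pendant '[[0.04,0,0,0,0.7],[0.08,0,0,0,0.7],[0.08,0,0,0,0.7]]' |grep -E "pos|ft"; python3 -c "
from h import *
go(.090,-.20,.005,101)
snap('wrist','w3'); snap('scene','s3')"
```

```text
position: [0.5876, -0.1289, 0.0044]
ft_force: [-0.2, 0.0, -0.5]
position: [0.587, -0.1258, 0.0044]
ft_force: [-0.1, 0.0, 0.4]
t 6.8 pos [ 0.587  -0.1258  0.0044] P [ 0.0912 -0.1878] yaw 100.96 F [-0.08  0.02  0.41] grip 0.2995249288529232 
row [-0.3  -0.03 -0.01] turn -0.006830685990124152
```

View pics/w3.png

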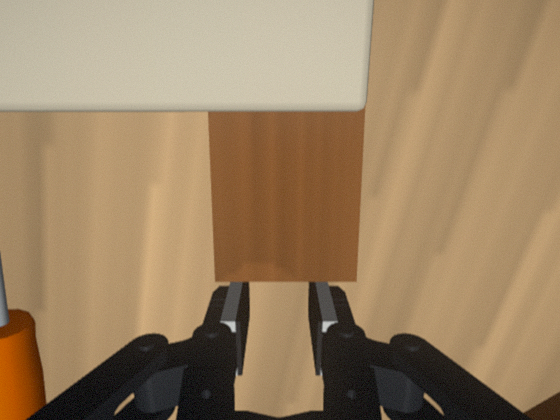

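View pics/s3.png

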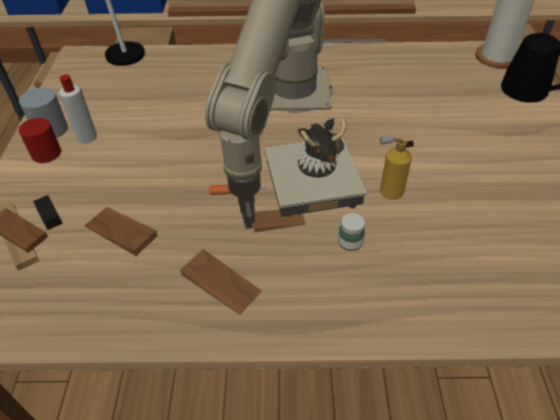

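The wrist view shows the wedge going straight under the plinth: the butt is at row 281, the plinth edge at row 110 and the plinth corner at (367,110). I'll check the corner and the wedge position, then push on.

```bash
python3 -c "
from h import *
p,d,c=load('w3')
print(toP(onplane(c,367,110,.068)),toP(onplane(c,100,110,.068)))
for q in ((214,281),(356,281)): print(toP(onplane(c,*q,.016)))
";python3 -m pendant '[[0.04,0,0,0,0.7],[0.08,0,0,0,0.7],[0.08,0,0,0,0.7]]' |grep -E "pos|ft";python3 -m pendant '[[0.04,0,0,0,0.7],[0.08,0,0,0,0.7],[0.08,0,0,0,0.7]]' |grep -E "pos|ft"; python3 -c "
from h import *
go(.090,-.20,.005,101)"
```

```text
(np.float64(0.11097549102547268), np.float64(-0.10876205976965964)) (np.float64(0.05652270400796192), np.float64(-0.10873783306456489))
(np.float64(0.06740933652143077), np.float64(-0.17627332075490626))
(np.float64(0.12346886480655239), np.float64(-0.17628703014529437))
position: [0.5864, -0.1226, 0.0045]
ft_force: [0.1, 1.0, 0.9]
position: [0.5858, -0.1195, 0.0044]
ft_force: [0.3, -1.0, 0.5]
t 7.65 pos [ 0.5858 -0.1195  0.0044] P [ 0.0912 -0.1814] yaw 100.96 F [ 0.33 -0.98  0.46] grip 0.3006822886075108 
row [-0.46 -0.03 -0.01] turn -0.006341090462427701
```

```bash
for i in 1; do python3 -m pendant '[[0.03,0,0,0,0.7],[0.06,0,0,0,0.7],[0.06,0,0,0,0.7]]' |grep -E "pos|ft";python3 -m pendant '[[0.03,0,0,0,0.7],[0.06,0,0,0,0.7],[0.06,0,0,0,0.7]]' |grep -E "pos|ft"; done; python3 -c "
from h import *
go(.090,-.20,.005,101)"
```

```text
position: [0.5854, -0.1175, 0.0045]
ft_force: [0.3, -1.5, 0.1]
position: [0.5849, -0.116, 0.0045]
ft_force: [1.3, -5.0, -1.8]
t 8.4 pos [ 0.5849 -0.116   0.0045] P [ 0.0911 -0.1778] yaw 100.91 F [ 1.29 -5.   -1.76] grip 0.29972558247176145 
row [-0.55 -0.03 -0.01] turn -0.01480211226625272
```

```bash
python3 -m pendant '[[0,0,0,0,0.7]]' |grep -E "pos|ft";python3 -m pendant '[[0.01,0,0,0,0.7],[0.015,0,0,0,0.7]]' |grep -E "pos|ft"; python3 -m pendant '[[0,0,0,0,0.7]]' |grep -E "pos|ft"; python3 -c "
from h import *
go(.090,-.20,.005,101); p,d,c=snap('wrist','w4')
"
```

```text
position: [0.5849, -0.116, 0.0045]
ft_force: [1.3, -4.2, -2.1]
position: [0.5849, -0.1159, 0.0045]
ft_force: [1.6, -5.8, -2.7]
position: [0.5849, -0.1159, 0.0046]
ft_force: [2.1, -6.7, -2.5]
t 8.9 pos [ 0.5849 -0.1159  0.0046] P [ 0.091  -0.1778] yaw 100.89 F [ 2.08 -6.72 -2.52] grip 0.2994872902831925 
row [-0.56 -0.02 -0.01] turn -0.018989496442496073
```

View pics/w4.png

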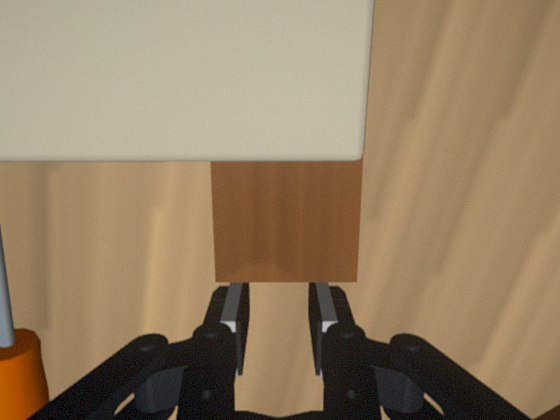

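The wedge has jammed at about 6 N, and the plinth edge looks undisturbed. Next I'll back off, lift and shut the fingers, then check the horn clearance.

```bash
python3 -m pendant '[[-0.3,0,0,0,0.7],[-0.8,0,0,0,0.7],[-1,0,-1,0,0.7],[-1,0,-2.3,0,1],[-1,0,-3.6,1,1]]' |grep -E "pos|ft"; python3 -c "
from h import *
p,d,c=load('top0'); P=cloud(c,d)
h=(P[...,2]>.09); r=(P[...,:2]-PC); X=r@ex; Y=r@ey
s=h&(abs(X)<.115)&(abs(Y)<.115)
dd=np.hypot(X-.086,Y+.087)
for zz in (.09,.13,.16,.2): k=s&(P[...,2]>zz); print(zz,dd[k].min(),X[k][dd[k].argmin()],Y[k][dd[k].argmin()])
go(.086,-.087,.12,56)
p,d,c=snap('wrist','w5');p,d,c=snap('top','t5')
"
```

```text
position: [0.5921, -0.1552, 0.1501]
ft_force: [0.9, 0.5, -0.2]
0.09 0.07360449167223682 0.04002265966328676 -0.029522131477494565
0.13 0.07360449167223682 0.04002265966328676 -0.029522131477494565
0.16 0.07360449167223682 0.04002265966328676 -0.029522131477494565
0.2 0.07360449167223682 0.04002265966328676 -0.029522131477494565
t 9.575 pos [ 0.5921 -0.1552  0.1501] P [ 0.0906 -0.2177] yaw 94.76 F [ 0.88  0.55 -0.16] grip -0.0005480864608747801 
row [ 3.24 -0.47  0.75] turn 6.459788908451022
```

View pics/w5.png

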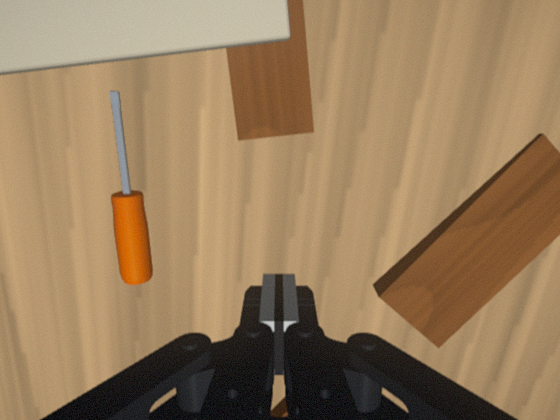

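The wrist view shows the wedge lying square under the plinth, with its butt at (238–313, 135), and the fingers shut. The horn is 74 mm from the press axis, which is enough clearance with the tool turned to 56°.

```bash
python3 -m pendant '[[0,0,0,1.7,1],[0.3,0,0,3.4,1],[1.2,-0.1,0,5.1,1],[2.2,-0.3,0,6.46,1],[3.2,-0.47,0,6.46,1]]' |grep -E "pos|ft";  python3 -m pendant '[[0,0,0.5,0,1],[0,0,0.5,0,1]]' |grep -E "pos|ft"; python3 -c "
from h import *
go(.086,-.087,.075,56);p,d,c=snap('wrist','w6')
"
```

```text
position: [0.5623, -0.0277, 0.1482]
ft_force: [-0.1, -0.1, -0.1]
position: [0.5617, -0.029, 0.1271]
ft_force: [-0.2, -0.2, 0.2]
t 10.55 pos [ 0.5617 -0.029   0.1271] P [ 0.0849 -0.088 ] yaw 56.16 F [-0.19 -0.2   0.24] grip 0.0008188834420288515 
row [0.04 0.01 1.3 ] turn 0.02666425121068035
```

View pics/w6.png

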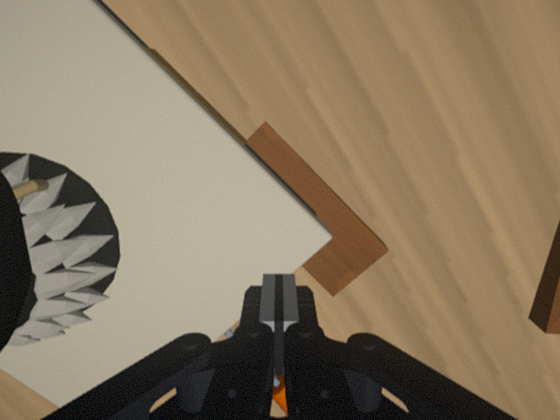

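The fingers are over the free corner, with the plinth corner at (332,237). The wedge's long side shows beyond the +x edge, with its tip corner at (265,122). I'll check the tip and lower slowly.

```bash
python3 -c "
from h import *
p,d,c=load('w6')
print('tip corner',toP(onplane(c,265,122,.003)),'butt',toP(onplane(c,387,249,.016)),toP(onplane(c,335,295,.016)),'plinth corner',toP(onplane(c,332,237,.069)))"
python3 -m pendant '[[0,0,0.5,0,1],[0,0,1,0,1],[0,0,1.25,0,1],[0,0,1.25,0,1]]' |grep -E "pos|ft";python3 -m pendant '[[0,0,0.05,0,1],[0,0,0.1,0,1],[0,0,0.1,0,1]]' |grep -E "pos|ft"
```

```text
tip corner (np.float64(0.12325993642323971), np.float64(-0.03764170523275339)) butt (np.float64(0.12320267418827684), np.float64(-0.16517360445079998)) (np.float64(0.06979453382573952), np.float64(-0.16693863215245616)) plinth corner (np.float64(0.11007697268009171), np.float64(-0.10834139210685835))
position: [0.562, -0.0281, 0.0775]
ft_force: [0.0, -0.5, 0.6]
position: [0.5627, -0.0278, 0.0746]
ft_force: [-0.5, -0.7, 0.6]
```

```bash
python3 -m pendant '[[0,0,0.04,0,1],[0,0,0.08,0,1],[0,0,0.08,0,1]]' |grep -E "pos|ft";python3 -m pendant '[[0,0,0.03,0,1],[0,0,0.05,0,1],[0,0,0.05,0,1]]' |grep -E "pos|ft"
```

```text
position: [0.5625, -0.0278, 0.0711]
ft_force: [0.0, -0.3, -1.0]
position: [0.5628, -0.0279, 0.0701]
ft_force: [-5.1, 0.4, 10.3]
```

```bash
python3 -m pendant '[[0,0,0,0,1],[0,0,0,0,1]]' |grep -E "pos|ft";python3 -m pendant '[[0,0,0.015,0,1],[0,0,0.015,0,1]]' |grep -E "pos|ft";python3 -m pendant '[[0,0,0,0,1],[0,0,0,0,1]]' |grep -E "pos|ft"; python3 -c "
from h import *
go(.086,-.087,.075,56);p,d,c=snap('top','t6');p,d,c=snap('scene','s6')
P=cloud(c,d)
"
```

```text
position: [0.5628, -0.0278, 0.0701]
ft_force: [-4.0, 0.1, 11.0]
position: [0.5629, -0.0279, 0.07]
ft_force: [-7.0, 0.1, 16.7]
position: [0.5628, -0.0279, 0.0699]
ft_force: [-6.8, 0.8, 17.7]
t 12.975 pos [ 0.5628 -0.0279  0.0699] P [ 0.0862 -0.0871] yaw 56.17 F [-6.79  0.76 17.66] grip 0.002279331317981536 
row [-0.   -0.01 -0.13] turn 0.028915696509282423
```

```bash
python3 -m pendant '[[0,0,-0.1,0,1],[0,0,-0.5,0,1],[0,0,-1.5,0,1],[-1,0,-2.5,0,1],[-2.5,0,-3.5,0,1]]' |grep -E "pos|ft"; python3 -m pendant '[[-1.5,0,0,0,1],[-3,0,0,0,1],[-3,0,0,0,1],[-3,0,0,0,1]]' |grep -E "pos|ft"; python3 - <<'E'
from h import *
snap('top','t7'); snap('scene','s7')
for n in ('top0','t6','t7'):
    p,d,c=load(n); P=cloud(c,d); hsv=cv2.cvtColor(p,cv2.COLOR_RGB2HSV).astype(int)
    r=P[...,:2]-PC; X=r@ex; Y=r@ey
    m=(abs(X)<.1)&(abs(Y)<.1)&(abs(P[...,2]-.07)<.006)
    Q=np.c_[X[m],Y[m],np.ones(m.sum())]; print(n,m.sum(),np.linalg.lstsq(Q,P[...,2][m],rcond=None)[0])
    k=big((hsv[...,1]<65)&(P[...,2]>.055)&(P[...,2]<.085),(210,240)); _,cc=rect(k); h=cv2.convexHull(cc)
    print(cv2.minAreaRect(np.array([onplane(c,u,v,.07)[:2] for u,v in h[:,0]],np.float32)))
E
```

```text
position: [0.5115, -0.1048, 0.2054]
ft_force: [0.6, -1.5, 0.6]
position: [0.4449, -0.2038, 0.2039]
ft_force: [1.1, 0.2, 0.1]
top0 4900 [ 0.00030555 -0.0004917   0.06977011]
((0.4615536332130432, 0.04119937866926193), (0.21892516314983368, 0.21871329843997955), 11.000096321105957)
t6 1713 [ 0.00094124 -0.00030911  0.06975869]
((0.49787694215774536, 0.14573344588279724), (0.07706540822982788, 0.16965912282466888), 69.35784912109375)
t7 4901 [ 0.00122418 -0.00119384  0.06981758]
((0.4614787697792053, 0.0412025973200798), (0.21877939999103546, 0.21867839992046356), 11.000096321105957)
```

View pics/t7.png

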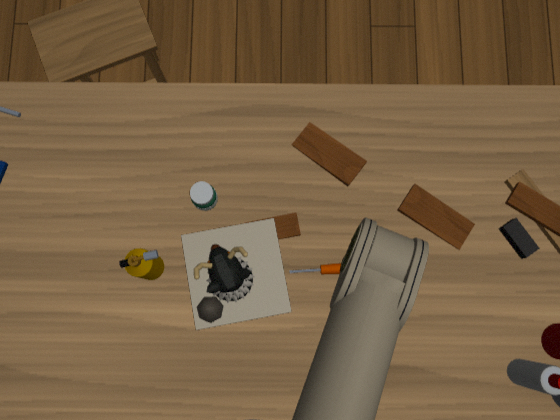

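The top view shows the wedge butt sticking out at (288,226) and the plinth where it was (moved 0.1 mm, tilt about 0.001 rad). The bystanders have not moved and the arm is clear, so I'll hand in.

```bash
python3 -c "
from workcell import hand_in
print(hand_in())"
```

```text
the job is handed in; nothing more can be done
None
```

I pushed the smallest wedge under the short foot until it jammed at about 6–7 N, then pressed the corner above it. The plinth did not rock, so I handed the job in. `hand_in` gives no verdict.

- **Wedge:** its thin end finished about 57 mm past the foot's outer edge. It sits about 10 mm to the +x side of the foot's middle, against the 20 mm allowed.
- **Press test:** I pressed within about 3 mm of press_corner, from 10 N up to nearly 18 N. The fingertips sank only about 0.2 mm between those forces.
- **Sideways force:** while pressing, there was also up to about 7 N sideways on the fingers. It did not move the plinth measurably.
- **Final camera check:** the plinth is level within about 0.002 rad and moved about 0.1 mm. In the last picture the paint jar, gas torch and screwdriver are where they were, and the arm is clear of everything.
- **Not measured directly:** I could not measure the load between wedge and foot. I inferred it from the jamming force and the stiff response to the press.

No check failed or disagreed.

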